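Slide a terminal plate out over its stand to the pointer and hold it

ROBOT

A 7-joint arm with a two-finger parallel gripper is mounted at the origin on the work surface. World frame = base frame: x ahead of the robot, y to its left, z up, the work surface at z = 0. Lengths are in mm, angles in rad, forces in N, time in s.
With the tool pointing down it reaches from about 400 to 875 mm from the base axis. Payload 4.4 kg.
Tool frame: the origin (TCP) lies at the very end of the fingers, on their centre line; the grasp point (between the pads) lies 19 mm behind it; z points along the fingers, y is the line along which they close (so a half turn about z gives the same grasp; the last joint's range is limited). The gripper opens to 85 mm and grips with 20 to 120 N. Pads are 22 mm wide; open, the fingers measure 114 mm over their backs; the gripper's body (76 mm by 85 mm) begins 54 mm behind the grasp point. The pads swing forward as they close: fully open they stand 13 mm farther back than shut.
Start: joints at [-1.293, 0.628, 0.038, 1.517, -0.027, 0.996, -0.02], TCP at [219.07, 611.985, 231.313] pointing down, gripper open.
Joint ranges: [-3.06, 3.06], [-0.37, 2.12], [-1.25, 1.32], [0.18, 2.47], [-1.1, 4.24], [0.23, 1.98], [-2.94, 2.94]. Speed limits (rad/s): [2.57, 2.57, 3.14, 3.14, 3.14, 3.14, 3.14].

INTERFACE

Orientations are given as [roll, pitch, yaw] about the fixed x, y, z axes, in that order (R = Rz(yaw) Ry(pitch) Rx(roll)).
In Python, from cell import sensors, get_image, camera_params, order gives the robot as it stands.
- The arm moves only by the shell command python3 -m inch 'ROWS' [OPENING]. ROWS is JSON, a list that holds one entry, the list of rows, each a list of 4 numbers: the shift along the tool's x, y, z in cm, then the turn about the tool's z in degrees. A call has 1 to 8 rows; each row is the pose to reach, as a shift and turn from the pose commanded when the call began, along the tool's axes at that moment; what a row does not reach only later rows make up. A row lasts 1/12 s, in which the tool goes at most 41.7 mm and 7.16 degrees, less where a joint would pass 70% of its speed; a pose out of reach is approached as far as the arm can. A call with a gripper value outside its range is refused whole. OPENING is the finger opening in cm, from 0 to 8.54, set as the call begins (- or left out, the last holds). The fingers move at their own pace and stop on an object; the grip force is fixed at half the most. Time passes only in rows, so rows that repeat a pose let the fingers close. It gives the time, the measured TCP pose, the force, the opening and the grip force at its end, in the units of the state.
- sensors.read_state(): the state, without advancing time (a new reading comes with each control period).
- get_image(name): name is "side" or "top"; returns the picture (420x560x3 uint8, blue, green, red); there is no depth.
- camera_params(name): a dict with "mtx" (3x3 intrinsics, pixels), "rvec" (rotation vector, rad) and "tvec" (3), from world to camera coordinates, as OpenCV has them. Camera axes: x right, y down, z forward; pixel columns grow to the right and rows downward; lengths in mm; the calibration is good to about 2 mm. A picture is of the moment at which its call begins. camera_params takes no time and is no camera call.
- order.finish_job(): hands the job in; it is judged then, once.
The state is a dict: "clock": time; "qpos": joint angles; "qd": joint speeds; "tau": joint torques, N m; "eef_pos": TCP position; "tool_rot": TCP orientation; "force": force on the tool from outside, world axes, zero at the start; "torque": the same for the moment, N m; "width": finger opening in mm; "gripper_force": force on a finger pad.
Only numpy, scipy, OpenCV 4.12 (cv2) and the standard library are available. Lean on these libraries where they do the work, as an engineer would, in place of code of your own. Each camera call takes 0.05 s, during which the arm holds its last target. There are 200 camera calls.

TASK

Pick up the aluminium terminal plate by its handle, lay it squared up and centred across the narrow top of the steel stand, its terminal end outward towards the pointer post and well short of the pointer, and let go so that it lies there balanced by itself. Then take hold of it again and slide it outward along the stand's top until its front edge is level with the pointer; it would tip over there, so finish while holding it, flat on the stand and still, so that terminals can be fitted from below. Leave everything else where it stands.

Things in the scene. Friction and masses are not known exactly. Their poses are not given: they have to be found in the camera images.
- plate: Loose aluminium terminal plate, 240 long (its x) x 70 wide (its y) x 8 mm thick, 0.28 to 0.46 kg, balance point within 3 mm of its middle. Origin: centre of its underside; z up; +x points to its front end, which carries two black terminal posts (18 mm diameter, 18 mm high, 25 mm behind the front edge). A black bridge handle stands on top, along x, its middle 25 mm behind the plate's middle. It starts flat on the table.
- plate_front (a point): Middle of the plate's front edge, on the underside (120 mm ahead of the plate's origin).
- plate_handle (a point): Centre of the handle's grip bar: bar 70 mm long (along the plate's x), 14 mm thick (along the plate's y, pinch it so), 12 mm high, its centre 38 mm above the plate's underside (30 mm above its upper face); legs under both ends, a free gap beneath. Nothing else stands within 60 mm beside it on the plate.
- stand: Dark steel stand, fixed to the table, 80 mm high: base 90 x 120 x 8 mm, column, top 60 mm (its x) x 80 mm (its y) x 10 mm. Origin: centre of its foot. +x is the outward direction, level, towards the side of the pointer.
- stand_top (a point): Centre of the stand's flat upper face, 80 mm above the table; axes as the stand. The outer edge lies 30 mm from here along +x.
- marker: Pointer post, fixed to the table 170 to 200 mm from the stand's centre along the stand's x; axes parallel to the stand's, origin on the table on the line of the stand's x axis. Steel rod 105 mm high on a round foot of 52 mm, both 100 mm to the origin's +y side; a level dark steel blade (4 mm thick, 10 mm high) reaches from the rod towards that line.
- mark (a point): Tip of the pointer blade, 84 mm above the table and 50 mm to the +y side of the stand's x axis, so clear of a plate centred on the stand. The plate's front edge must come level with it along the stand's x.
- multimeter: Bystander: black multimeter lying flat, 80 x 160 x 45 mm. Origin: centre of underside.
- screwdriver: Bystander: screwdriver lying on the table.
- spool: Bystander: empty grey spool, 48 mm diameter, 40 mm high. Origin: centre of underside.
- weight: Bystander: small steel calibration weight with a neck, 40 mm diameter, 48 mm high. Origin: centre of underside.
- bin: Bystander: grey open parts bin, 100 x 80 x 45 mm. Origin: centre of underside.
- wrench: Bystander: steel wrench lying on the table.
- can: Bystander: white spray can, 58 mm diameter, 140 mm high. Origin: centre of underside.
Things that resemble listed ones, but are neither listed nor needed, are in the scene too. What is shaped like the marker but turquoise is not meant.

How it is judged:
By the outcome, as a careful person would: the job done as asked, in the order asked, and still so for the second after the job is handed in, while the arm keeps its last pose, push and grip.
It also fails if it takes over 45 s, if anything falls off the work surface, if the arm or the gripper's body presses on something with over 40 N, if the wrist force passes 120 N, or if a joint passes its speed limit or range.

## Working session

There is one attempt and no reset: what is moved stays moved. The work goes in short steps, Python scripts to look and compute and a shell command to move; the robot and the scene stay as the last step left them, time stands still between calls to the robot, and variables do not carry over. Pictures are saved under pics/ and viewed, at most 10 in all, crops included, and the job is handed in when it is done.

```bash
mkdir -p pics; ls
cat > h.py <<'E'
import numpy as np, cv2
from cell import sensors,get_image,camera_params,order
def cam(n):
    p=camera_params(n);K=np.array(p["mtx"],float);R=cv2.Rodrigues(np.array(p["rvec"],float))[0];t=np.array(p["tvec"],float).ravel()
    return K,R,t
def ray(n,u,v,z):
    K,R,t=cam(n);d=R.T@np.linalg.solve(K,[u,v,1.]);c=-R.T@t
    return c+d*(z-c[2])/d[2]
def proj(n,P):
    K,R,t=cam(n);q=(K@(R@np.atleast_2d(P).T+t[:,None])).T
    return q[:,:2]/q[:,2:]
E
python3 - <<'E'
from h import *
for n in("top","side"):
    cv2.imwrite(f"pics/{n}0.png",get_image(n));K,R,t=cam(n);print(n,K[0,0],-R.T@t,R[2])
s=sensors.read_state();print(s["eef_pos"],s["tool_rot"],s["width"],s["force"])
E
```

```text
pics
top 409.81164234753317 [ 292.42171481  -41.59782559 1210.55974889] [ 0.20533073 -0.01980918 -0.97849215]
side 395.397709039534 [ 138.73868244 -603.9037106   672.20649037] [ 0.45714525  0.6090527  -0.6481304 ]
[218.89628949 611.47207345 230.49378545] [-3.13995020e+00  9.05116077e-06  2.79775377e+00] 85.30353525295742 [-0.0013363   0.48986453  0.64230451]
```

View pics/top0.png

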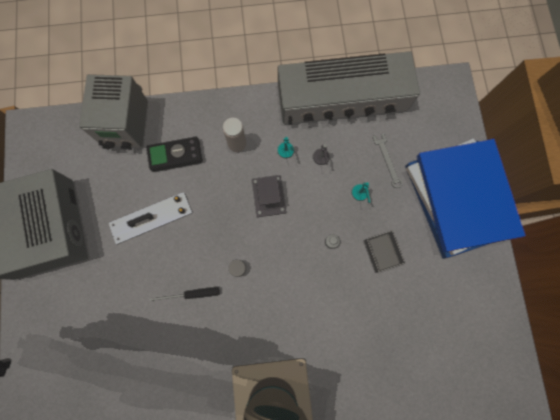

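View pics/side0.png

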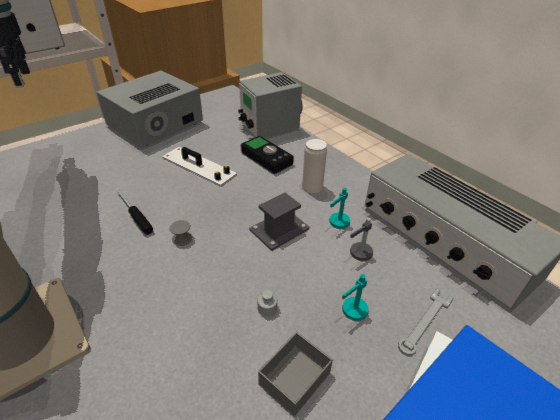

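The top view shows the plate at (150,217), with its brass/black terminals at its right end (183,205) and the handle at (141,220). The stand is at (268,195). The pointers are the turquoise one at (286,149), the dark one at (322,155), and the turquoise one at (362,191).

Lookalikes:
- **Pointer:** turquoise at (286,149) and (362,191), dark at (322,155). I choose the dark one.
- **Plate and stand:** only one of each.

Next is a close crop with the masks.

Run:
```python
from h import *
im=cv2.imread("pics/top0.png");sd=cv2.imread("pics/side0.png")
a=cv2.resize(im[130:230,235:345],None,fx=4,fy=4,interpolation=cv2.INTER_CUBIC)   # 440x400
b=cv2.resize(sd[190:270,240:380],(0,0),fx=2.5,fy=2.5,interpolation=cv2.INTER_CUBIC) #350x200
c=cv2.resize(im[180:250,95:205],(0,0),fx=3.18,fy=3.18,interpolation=cv2.INTER_CUBIC)
o=np.zeros((440,800,3),np.uint8);o[:400,:440]=a;o[:200,450:800]=b;o[210:210+c.shape[0],450:450+c.shape[1]]=c[:230,:350]
cv2.imwrite("pics/crop1.png",o)
g=cv2.cvtColor(im,cv2.COLOR_BGR2GRAY);m=np.zeros_like(g);m[185:250,100:200]=(g[185:250,100:200]>150)*255
m=cv2.morphologyEx(m,cv2.MORPH_CLOSE,np.ones((9,9)))
c=max(cv2.findContours(m,0,2)[0],key=cv2.contourArea)
P=np.array([ray("top",u,v,8)[:2] for u,v in c[:,0]],np.float32)
r=cv2.minAreaRect(P);print("plate",r);
px=cv2.boxPoints(cv2.minAreaRect(c));print(px)
```

```text
plate ((547.4010009765625, 306.37225341796875), (66.52623748779297, 235.76016235351562), 16.952219009399414)
[[107.64793  223.14496 ]
 [182.63905  192.26627 ]
 [190.84024  212.18344 ]
 [115.849106 243.06213 ]]
```

View pics/crop1.png

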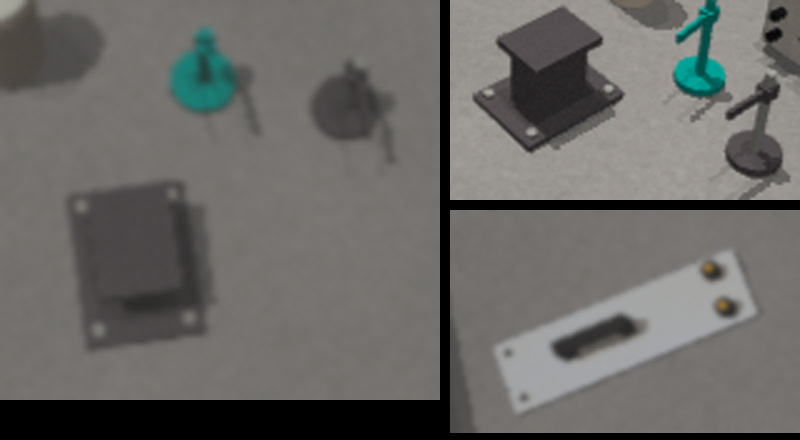

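The crop confirms three things: the dark pointer has its foot at (321,157) in the top view and its blade tip near (352,235) in the side view; the stand has four bolts and its top; and the plate's terminals are at its right end. Next I turn these into positions.

Run:
```python
from h import *
B=np.array([ray("top",u,v,9) for u,v in[(255.25,181.5),(278.25,178.25),(282.5,209.25),(259.5,212.5)]])[:,:2]
print("bolts",B.round(1),"c",B.mean(0),[np.linalg.norm(B[i]-B[i-1]).round(1) for i in range(4)])
x=(B[1]-B[0]+B[2]-B[3]);y=B[0]-B[3]+B[1]-B[2];print("xang",np.degrees(np.arctan2(*x[::-1])),np.degrees(np.arctan2(*y[::-1]))-90)
T=np.array([ray("side",u,v,80) for u,v in[(258.8,206.8),(284.8,193.2),(301.6,205.2),(276,219.6)]])[:,:2]
print("top",T.round(1),"c",T.mean(0),[np.linalg.norm(T[i]-T[i-1]).round(1) for i in range(4)])
x=(T[2]-T[1]+T[3]-T[0]);y=T[1]-T[0]+T[2]-T[3];print("xang",np.degrees(np.arctan2(*x[::-1])),np.degrees(np.arctan2(*y[::-1]))-90)
# stand base contour
im=cv2.imread("pics/top0.png").astype(int);
f=ray("top",321.2,156.7,4)[:2];tip=ray("side",352,234.8,84)[:2];print("foot",f,"tip",tip)
c=(B.mean(0)+T.mean(0))/2
for a in(-80,-82,-84,-86):
    r=np.radians(a);X=np.array([np.cos(r),np.sin(r)]);Y=np.array([-X[1],X[0]]);print(a,"foot",(f-c)@X,(f-c)@Y,"tip",(tip-c)@X,(tip-c)@Y)
pl=np.array([547.4,306.4]);r=np.radians(-73.05);h=pl-25*np.array([np.cos(r),np.sin(r)]);print("handle",h,proj("top",[[*h,44]]),proj("side",[[*h,44]]))
s=sensors.read_state();R=cv2.Rodrigues(np.eye(3))[0]
print("tool y ang",np.degrees(s["tool_rot"][2]))
```

```text
bolts [[622.2 -17.7]
 [624.6 -88.2]
 [527.8 -90. ]
 [525.6 -20.6]] c [575.02376629 -54.14474013] [np.float64(96.7), np.float64(70.5), np.float64(96.8), np.float64(69.4)]
xang -88.13773784400823 -88.61133718316565
top [[531.6 -30.9]
 [611.  -26.8]
 [614.8 -85.1]
 [537.  -89.4]] c [573.62801969 -58.02867595] [np.float64(58.8), np.float64(79.6), np.float64(58.4), np.float64(77.9)]
xang -85.48761982650859 -86.96668450309056
foot [ 679.58098427 -227.79724616] tip [ 635.08320539 -226.59671428]
-80 foot 187.3792239991472 73.83880790760122 tip 178.46997268630815 30.225520445367593
-82 foot 184.6881404056162 80.33326791095718 tip 177.30639814993046 36.435620098239774
-84 foot 181.77204276202804 86.7298542017549 tip 175.92680307936394 42.60132856049925
-86 foot 178.6344838841711 93.02077352491771 tip 174.33286829869184 48.71513386613938
handle [540.1115735  330.31398836] [[137.81373865 218.59344429]] [[190.25896778 150.7048267 ]]
tool y ang 160.2994831008222
```

```bash
cat >> h.py <<'E'
from scipy.spatial.transform import Rotation as Ro
def shift(x,y,z,tyang):
    "cm shift in tool axes and turn deg so that TCP reaches x,y,z (mm) and tool y points at world angle tyang deg (mod 180)"
    s=sensors.read_state();R=Ro.from_euler("xyz",s["tool_rot"]).as_matrix()
    d=R.T@(np.array([x,y,z])-s["eef_pos"])/10
    a=np.degrees(np.arctan2(R[1,1],R[0,1]));t=(a-tyang+90)%180-90
    print("pos",np.round(s["eef_pos"],1),"ty",round(a,2),"clock",s["clock"],"F",np.round(s["force"],1),"w",round(s["width"],1),"-> shift",d.round(2),"turn",round(t,2))
E
python3 -c "
from h import *
shift(540,330,140,16.95)"
python3 -m inch '[[[-4,-1.5,0,7],[-8,-3.1,0,14],[-12,-4.7,0,21],[-16,-6.3,1,28],[-20,-7.9,2,35],[-24,-9.5,3,42],[-28,-11.1,4,49],[-32,-12.6,5,53.3]]]'
python3 -c "
from h import *
shift(540,330,140,16.95)"
```

```text
pos [218.9 611.5 230.5] ty 70.3 clock 0.1 F [-0.   0.5  0.6] w 85.3 -> shift [-39.72 -15.66   9.08] turn 53.35
clock: 0.77
eef_pos: [466.7, 394.2, 184.3]
tool_rot: [-3.141, 0.0, 1.862]
force: [0.4, -0.2, -0.1]
width: 85.5
gripper_force: 0.0
pos [466.7 394.2 184.3] ty 16.69 clock 0.7667 F [ 0.4 -0.2 -0.1] w 85.5 -> shift [-8.25  5.18  4.43] turn -0.26
```

```bash
python3 -m inch '[[[-3,1.8,1.5,-0.3],[-6,3.6,3,-0.3],[-8.2,5.2,4.4,-0.3],[-8.2,5.2,4.4,-0.3],[-8.2,5.2,4.4,-0.3]]]'
python3 - <<'E'
from h import *
shift(540,330,18,16.95)
a=get_image("top");b=get_image("side")
A=cv2.resize(a[170:260,80:210],(0,0),fx=4,fy=4,interpolation=2)[:, :400];B=cv2.resize(b[100:200,140:260],(0,0),fx=3.3,fy=3.3,interpolation=2)
o=np.zeros((360,800,3),np.uint8);o[:360,:400]=A;o[:330,402:798]=B;cv2.imwrite("pics/c2.png",o)
E
```

```text
clock: 1.18
eef_pos: [540.4, 329.9, 139.6]
tool_rot: [-3.139, 0.002, 1.868]
force: [-1.3, 0.1, -0.1]
width: 85.4
gripper_force: 0.0
pos [540.4 329.9 139.6] ty 17.05 clock 1.1833 F [-1.3  0.1 -0.1] w 85.4 -> shift [ 4.000e-02 -1.000e-02  1.216e+01] turn 0.1
```

View pics/c2.png

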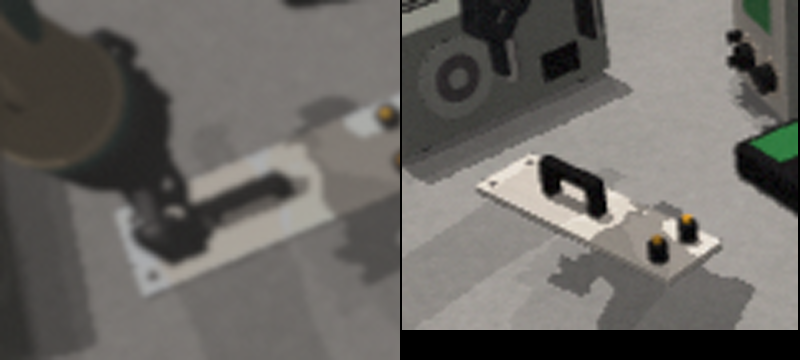

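The side crop shows the handle bar centre at about side pixel (192,153). The fingers are still above the plate. I'll check this against the predicted position.

Run:
```python
from h import *
print(ray("side",192.1,153,38),proj("side",[[540,330,38]]), ray("side",140+(545-402)/3.3,100+163/3.3,38),ray("side",140+(603-402)/3.3,100+188/3.3,38))
print(proj("top",[[540,330,140]]),proj("side",[[540,330,140]]))
c=[(478,188),(545,152),(720,240),(668,280)]
Q=np.array([ray("side",140+(u-402)/3.3,100+v/3.3,8)[:2] for u,v in c]);print(Q.round(0),Q.mean(0))
```

```text
[542.42301043 324.88988733  38.        ] [[190.53908197 152.50271553]] [530.76794393 357.8635207   38.        ] [552.95795076 290.97700482  38.        ]
[[126.10655387 212.38339719]] [[185.80242887 121.26268948]]
[[480. 401.]
 [558. 421.]
 [615. 201.]
 [548. 178.]] [550.3692984 300.1810194]
```

```bash
python3 -m inch '[[[-0.3,0.05,3,0],[-0.3,0.05,6,0],[-0.3,0.05,8.5,0],[-0.3,0.05,10.5,0],[-0.3,0.05,11.6,0],[-0.3,0.05,12.1,0],[-0.3,0.05,12.1,0]]]'
python3 -m inch '[[[0,0,0,0],[0,0,0,0],[0,0,0,0],[0,0,0,0],[0,0,0,0],[0,0,0,0],[0,0,0,0],[0,0,0,0]]]' 0
```

```text
clock: 1.87
eef_pos: [540.0, 330.8, 19.6]
tool_rot: [-3.141, -0.0, 1.874]
force: [0.5, -0.2, 0.0]
width: 85.6
gripper_force: 0.0
clock: 2.53
eef_pos: [541.2, 330.0, 20.6]
tool_rot: [3.141, -0.0, 1.873]
force: [-0.3, -0.6, 5.1]
width: 13.0
gripper_force: 59.5
```

```bash
python3 -m inch '[[[0,0,-1,0],[0,0,-3,0],[0,0,-5.5,0],[0,0,-8,0],[0,0,-10.5,0],[0,0,-12,0],[0,0,-12,0],[0,0,-12,0]]]'
python3 - <<'E'
from h import *
b=get_image("side");a=get_image("top")
A=cv2.resize(a[150:270,60:220],(0,0),fx=2.5,fy=2.5,interpolation=2);B=cv2.resize(b[40:200,100:260],(0,0),fx=2.5,fy=2.5,interpolation=2)
o=np.zeros((400,800,3),np.uint8);o[:300,:400]=A;o[:400,400:]=B;cv2.imwrite("pics/c3.png",o)
c=np.array([574,-56.]);r=np.radians(-87.3);X=np.array([np.cos(r),np.sin(r)]);h=c-X*50
print(h);shift(*h,145,2.7)
E
```

```text
clock: 3.2
eef_pos: [540.8, 329.9, 140.3]
tool_rot: [3.141, -0.0, 1.873]
force: [0.2, 0.1, -3.9]
width: 13.0
gripper_force: 58.8
[571.64467746  -6.05550625]
pos [539.6 329.3 138.4] ty 17.3 clock 3.3 F [ 0.1 -0.1 -2.7] w 12.8 -> shift [-32.97  -6.92  -0.62] turn 14.6
```

View pics/c3.png

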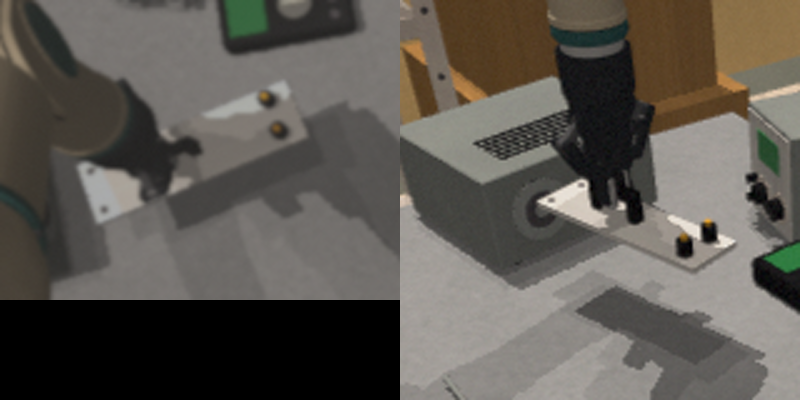

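The plate hangs level in the grip. Its visible corners are front (735,242) and (693,265) and rear (537,202) in the side crop, and front (290,82), (307,133) and rear (100,222), (80,172) in the top crop. I'll use these to find the plate's offset in the grip.

Run:
```python
from h import *
s=sensors.read_state();e=np.array(s["eef_pos"][:2])
for ang in(-73.05,):
  r=np.radians(ang);X=np.array([np.cos(r),np.sin(r)]);Y=np.array([-X[1],X[0]])
  for n,L in(("side",[(735,242),(693,265),(537,202)]),("top",[(290,82),(307,133),(100,222),(80,172)])):
    for u,v in L:
      p=(100+(u-400)/2.5,40+v/2.5) if n=="side" else (60+u/2.5,150+v/2.5)
      q=ray(n,*p,128)[:2];print(n,q.round(1),((q-e)@X).round(1),((q-e)@Y).round(1))
```

```text
side [613.  197.8] 147.2 31.8
side [553.1 184.3] 142.6 -29.4
side [479.4 405.5] -90.4 -35.4
top [610.  195.5] 148.5 28.4
top [551.  180.7] 145.4 -32.4
top [478.9 405.8] -90.9 -35.8
top [535.4 425.9] -93.6 24.1
```

Run:
```python
from h import *
c=np.array([574,-56.]);r=np.radians(-87.3);X=np.array([np.cos(r),np.sin(r)]);Y=np.array([-X[1],X[0]])
for n,q in(("turqtip",ray("side",332,205,84)),("turqfoot",ray("top",286,149.5,4)),("tip2",ray("side",351,303,84)),("can",ray("top",233,126,140)),("dark",ray("side",352,234.8,84))):
    q=q[:2];print(n,q.round(),((q-c)@X).round(),((q-c)@Y).round())
h=c-26*X;shift(*h,140,2.7)
```

```text
turqtip [ 669. -130.] 78.0 91.0
turqfoot [ 715. -123.] 73.0 138.0
tip2 [ 509. -349.] 289.0 -79.0
can [752.  25.] -73.0 182.0
dark [ 635. -227.] 173.0 53.0
pos [539.6 329.3 138.4] ty 17.3 clock 3.3 F [ 0.1 -0.1 -2.7] w 12.8 -> shift [-35.29  -7.52  -0.11] turn 14.6
```

```bash
python3 -m inch '[[[-1,-0.2,-0.3,1],[-3,-0.6,-0.6,2],[-5.5,-1.2,-0.6,4],[-8,-1.7,-0.6,6],[-10.5,-2.2,-0.6,8],[-13,-2.8,-0.6,10],[-15.5,-3.3,-0.6,12],[-18,-3.8,-0.6,14.6]]]'
python3 -c "
from h import *
shift(572.8,-30,145,2.7)"
```

```text
clock: 3.97
eef_pos: [557.3, 144.2, 145.0]
tool_rot: [-3.139, 0.001, 1.615]
force: [0.4, 0.1, -4.0]
width: 12.8
gripper_force: 58.8
pos [557.3 144.2 145. ] ty 2.51 clock 3.9667 F [ 0.4  0.1 -4. ] w 12.8 -> shift [-17.47   0.79   0.02] turn -0.19
```

```bash
python3 -m inch '[[[-2.5,0.1,0,-0.2],[-5,0.2,0,-0.2],[-8,0.4,0,-0.2],[-11,0.5,0,-0.2],[-13.5,0.6,0,-0.2],[-15.5,0.7,0,-0.2],[-17,0.8,0,-0.2],[-17.5,0.8,0,-0.2]]]'
python3 -m inch '[[[0,0,0.7,0],[0,0,1.2,0],[0,0,1.7,0],[0,0,2,0],[0,0,2,0],[0,0,2,0]]]'
python3 - <<'E'
from h import *
b=get_image("side");a=get_image("top");cv2.imwrite("pics/s4.png",b);cv2.imwrite("pics/t4.png",a)
A=cv2.resize(a[140:240,210:340],(0,0),fx=3,fy=3,interpolation=2);B=cv2.resize(b[160:280,230:390],(0,0),fx=2.5,fy=2.5,interpolation=2)
o=np.zeros((300,800,3),np.uint8);o[:300,:390]=A;o[:300,400:]=B;cv2.imwrite("pics/c4.png",o)
shift(572.8,-30,105,2.7)
E
```

```text
clock: 4.63
eef_pos: [573.5, -32.6, 145.2]
tool_rot: [-3.14, 0.003, 1.616]
force: [-0.2, -1.0, -3.9]
width: 12.6
gripper_force: 58.8
clock: 5.13
eef_pos: [574.1, -26.8, 125.5]
tool_rot: [-3.141, -0.0, 1.623]
force: [0.3, -0.2, -3.4]
width: 13.5
gripper_force: 58.7
pos [574.6 -27.3 126.1] ty 2.94 clock 5.2333 F [-0.5  0.5 -3.5] w 12.8 -> shift [-0.26 -0.19  2.11] turn 0.24
```

View pics/c4.png

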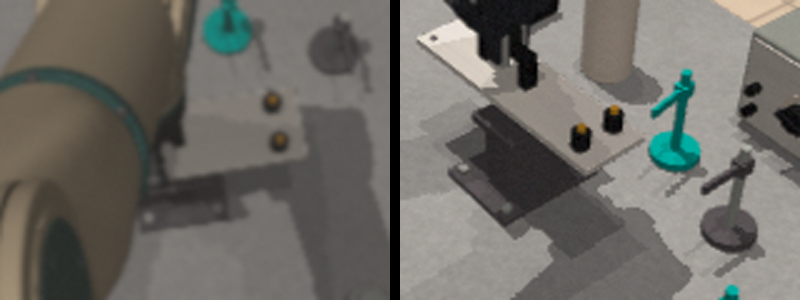

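The plate is over the stand and its front end points towards the dark pointer. In the side crop its corners are front (643,138) and (585,172) and rear (420,42), and the blade tip is at (704,189). I'll compare plate and stand in the side view.

Run:
```python
from h import *
b=cv2.imread("pics/s4.png")
e=sensors.read_state()["eef_pos"][:2];print(e)
r=np.radians(-87.3);X=np.array([np.cos(r),np.sin(r)]);Y=np.array([-X[1],X[0]]);c=np.array([573.6,-58])
for u,v in[(643,138),(585,172),(420,42)]:
    q=ray("side",230+(u-400)/2.5,160+v/2.5,114)[:2];print(q.round(1),((q-c)@X).round(1),((q-c)@Y).round(1))
t=cv2.imread("pics/t4.png")
for u,v in[(299,90),(308,152)]:
    q=ray("top",210+u/3,140+v/3,114)[:2];print("top",q.round(1),((q-np.array([575,-54]))@X).round(1),((q-np.array([575,-54]))@Y).round(1))
```

```text
[574.59173292 -27.28080602]
[ 610.1 -172.4] 116.0 31.1
[ 543.4 -175.1] 115.6 -35.7
[532.8  55.8] -115.6 -35.4
top [ 609.4 -173.7] 121.2 28.7
top [ 549.8 -174.3] 119.0 -30.9
```

```bash
python3 -m inch '[[[-0.1,0.15,0.6,0],[-0.1,0.15,1.2,0],[-0.1,0.15,1.8,0],[-0.1,0.15,2.2,0],[-0.1,0.15,2.3,0],[-0.1,0.15,2.3,0]]]'
python3 -m inch '[[[0,0,0.08,0],[0,0,0.16,0],[0,0,0.16,0]]]'
```

```text
clock: 5.73
eef_pos: [575.5, -28.7, 102.3]
tool_rot: [-3.14, -0.0, 1.621]
force: [-0.1, 0.1, -3.2]
width: 12.9
gripper_force: 58.7
clock: 5.98
eef_pos: [576.0, -28.7, 101.4]
tool_rot: [3.141, -0.0, 1.621]
force: [-0.3, 0.7, -2.4]
width: 13.0
gripper_force: 58.7
```

```bash
python3 -m inch '[[[0,0,0.08,0],[0,0,0.1,0],[0,0,0.1,0]]]'
python3 -m inch '[[[0,0,0.05,0],[0,0,0.1,0],[0,0,0.1,0]]]'
```

```text
clock: 6.23
eef_pos: [576.1, -28.6, 100.6]
tool_rot: [3.141, -0.0, 1.621]
force: [0.4, 0.2, -2.1]
width: 12.9
gripper_force: 59.1
clock: 6.48
eef_pos: [576.2, -28.6, 100.6]
tool_rot: [3.141, -0.0, 1.621]
force: [-2.3, 0.4, 7.2]
width: 12.8
gripper_force: 60.2
```

```bash
python3 -m inch '[[[0,0,-0.06,0],[0,0,-0.06,0]]]'
python3 -m inch '[[[0,0,0,0],[0,0,0,0],[0,0,0,0],[0,0,0,0],[0,0,0,0],[0,0,0,0],[0,0,0,0],[0,0,0,0]]]' 6
python3 -m inch '[[[0,0,-1,0],[0,0,-3,0],[0,0,-5,0],[0,0,-7,0],[0,0,-8,0],[0,0,-8,0],[0,0,-8,0],[0,0,-8,0]]]'
python3 - <<'E'
from h import *
b=get_image("side");a=get_image("top");cv2.imwrite("pics/s5.png",b);cv2.imwrite("pics/t5.png",a)
A=cv2.resize(a[140:240,210:340],(0,0),fx=3,fy=3,interpolation=2);B=cv2.resize(b[160:280,230:390],(0,0),fx=2.5,fy=2.5,interpolation=2)
o=np.zeros((300,800,3),np.uint8);o[:300,:390]=A;o[:300,400:]=B;cv2.imwrite("pics/c5.png",o)
E
```

```text
clock: 6.65
eef_pos: [576.2, -28.6, 100.6]
tool_rot: [3.141, -0.0, 1.621]
force: [-1.1, 0.0, 5.6]
width: 12.7
gripper_force: 59.9
clock: 7.32
eef_pos: [576.0, -28.7, 100.0]
tool_rot: [-3.142, 0.0, 1.621]
force: [-0.9, -0.3, 0.3]
width: 59.9
gripper_force: 0.0
clock: 7.98
eef_pos: [575.2, -28.5, 179.1]
tool_rot: [-3.14, -0.0, 1.622]
force: [-0.1, 0.5, 1.9]
width: 59.9
gripper_force: 0.0
```

View pics/c5.png

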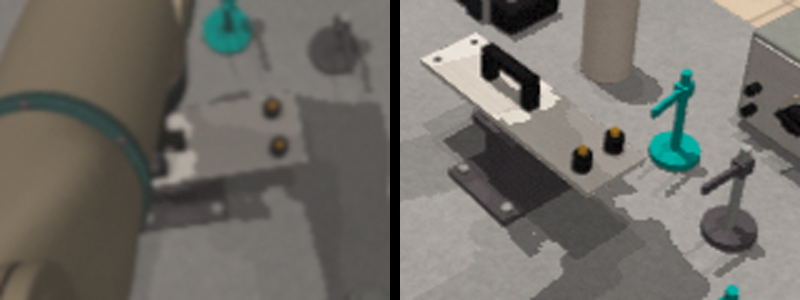

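The plate lies balanced by itself. Its side-crop corners are front (645,157) and (588,190) and rear (421,64). The blade tip is at (704,189). I'll refine the stand axis from bolt centroids, and the plate's yaw and the gap to the tip from the side view.

Run:
```python
from h import *
a=cv2.cvtColor(cv2.imread("pics/top0.png"),6).astype(float)
B=[]
for u,v in[(255,181),(278,178),(282,209),(259,212)]:
    w=a[v-3:v+4,u-3:u+4];w=np.clip(w-np.median(w)-8,0,None);ys,xs=np.mgrid[v-3:v+4,u-3:u+4];B.append(((xs*w).sum()/w.sum(),(ys*w).sum()/w.sum()))
B=np.array([ray("top",u,v,10)[:2] for u,v in B]);c=B.mean(0)
an=lambda d:np.degrees(np.arctan2(d[1],d[0]))
print("bolts c",c,"xang",an(B[1]-B[0]),an(B[2]-B[3]),an(B[0]-B[3])-90,an(B[1]-B[2])-90,[np.linalg.norm(B[i]-B[i-1]).round(1) for i in range(4)])
P=np.array([ray("side",230+(u-400)/2.5,160+v/2.5,88)[:2] for u,v in[(645,157),(588,190),(421,64)]])
print("plate",P.round(1),"len",np.linalg.norm(P[1]-P[2]),"w",np.linalg.norm(P[1]-P[0]),"xang",an(P[1]-P[2]),an(P[0]-P[1])-90,"c",(P[0]+P[2])/2)
print("tip",ray("side",230+304/2.5,160+189/2.5,84))
# blade pixels near the tip in side image
s=cv2.cvtColor(cv2.imread("pics/s5.png"),6)
for v in range(228,242):print(v,s[v,346:366])
```

```text
bolts c [576.96446412 -53.85621642] xang -87.57854152485312 -88.56975418736457 -88.09752410532035 -92.05781505839067 [np.float64(97.8), np.float64(75.7), np.float64(99.3), np.float64(68.9)]
plate [[ 616.5 -171.7]
 [ 550.1 -173.4]
 [ 532.2   55.6]] len 229.6454132150641 w 66.39115110740225 xang -85.53945470543508 -88.60368932508722 c [574.35320246 -58.06981286]
tip [ 632.66419259 -227.80249711   84.        ]
228 [ 98 102 104 107 108 107 108 156 171 163 158 159 159 131  95  86  71  49
  44  38]
229 [105 107 106 106 108 108 111 154 166 164 158 141 122  94  85  69  49  45
  40  37]
230 [111 115 116 115 112 112 151 161 160 157 131  94  85  72  46  41  51  49
  53  47]
231 [153 162 164 162 161 159 162 163 132  98  86  68  48  42  47  59 101  94
  81  65]
232 [163 160 163 162 162 151 156 130  96  85  70  47  42  49  81 127 155 111
  83  84]
233 [164 163 166 165 158 129  96  87  67  44  42  49  64 102 157 166 159  99
  79  84]
234 [166 164 164 161 134  89  83  68  43  42  48 101 153 162 158 158 142  96
  81  83]
235 [166 163 160 159 100  49  42  35  49  63 102 153 159 158 155 154 128  86
  83  84]
236 [165 163 161 162 102  48  42  49  99 151 159 161 159 158 154 157 115  81
  83  84]
237 [164 162 163 163 109  66  64 103 154 162 162 164 163 157 159 159 102  79
  84  84]
238 [161 167 165 164 161 139 157 162 161 163 161 159 156 156 154 146  97  82
  84  83]
239 [162 161 164 164 160 159 162 163 162 159 162 161 157 154 154 139  93  80
  83  84]
240 [160 161 158 162 163 165 167 167 164 162 163 162 156 156 158 127  89  80
  83  84]
241 [162 164 159 159 160 163 168 165 164 163 159 159 157 155 154 111  83  85
  86  90]
```

```bash
python3 -m inch '[[[0,0,2,0],[0,0,4,0],[0,0,6,0],[0,0,7.4,0],[0,0,7.9,0],[0,0,7.95,0],[0,0,7.95,0]]]'
python3 -m inch '[[[0,0,0,0],[0,0,0,0],[0,0,0,0],[0,0,0,0],[0,0,0,0],[0,0,0,0],[0,0,0,0],[0,0,0,0]]]' 0
python3 -c "
from h import *
shift(576.2,-28.6,100.6,2.7)"
```

```text
clock: 8.67
eef_pos: [575.9, -28.8, 100.2]
tool_rot: [-3.141, 0.0, 1.621]
force: [1.0, -0.3, 0.3]
width: 60.2
gripper_force: 0.0
clock: 9.33
eef_pos: [576.4, -28.6, 101.3]
tool_rot: [3.14, -0.0, 1.621]
force: [-1.2, 0.0, 5.9]
width: 12.8
gripper_force: 59.4
pos [576.4 -28.6 101.3] ty 2.9 clock 9.3333 F [-1.2  0.   5.9] w 12.8 -> shift [ 0.   -0.02  0.07] turn 0.2
```

```bash
python3 -m inch '[[[-0.2,0,0,0],[-0.5,0,0,0],[-0.9,0,0,0],[-1.3,0,0,0],[-1.7,0,0,0],[-2,0,0,0],[-2.2,0,0,0],[-2.2,0,0,0]]]'
python3 -m inch '[[[-0.2,0,0,0],[-0.5,0,0,0],[-0.9,0,0,0],[-1.3,0,0,0],[-1.7,0,0,0],[-2,0,0,0],[-2.2,0,0,0],[-2.2,0,0,0]]]'
python3 - <<'E'
from h import *
b=get_image("side");a=get_image("top");cv2.imwrite("pics/s6.png",b);cv2.imwrite("pics/t6.png",a)
B=cv2.resize(b[170:260,250:370],(0,0),fx=6.6,fy=6.6,interpolation=2);cv2.imwrite("pics/c6.png",B)
E
```

```text
clock: 10.0
eef_pos: [578.0, -49.2, 101.4]
tool_rot: [3.14, -0.002, 1.622]
force: [-0.7, 4.2, 6.2]
width: 12.6
gripper_force: 59.4
clock: 10.67
eef_pos: [579.1, -71.0, 101.4]
tool_rot: [3.14, -0.002, 1.622]
force: [-0.4, 3.4, 5.3]
width: 13.0
gripper_force: 59.4
```

View pics/c6.png

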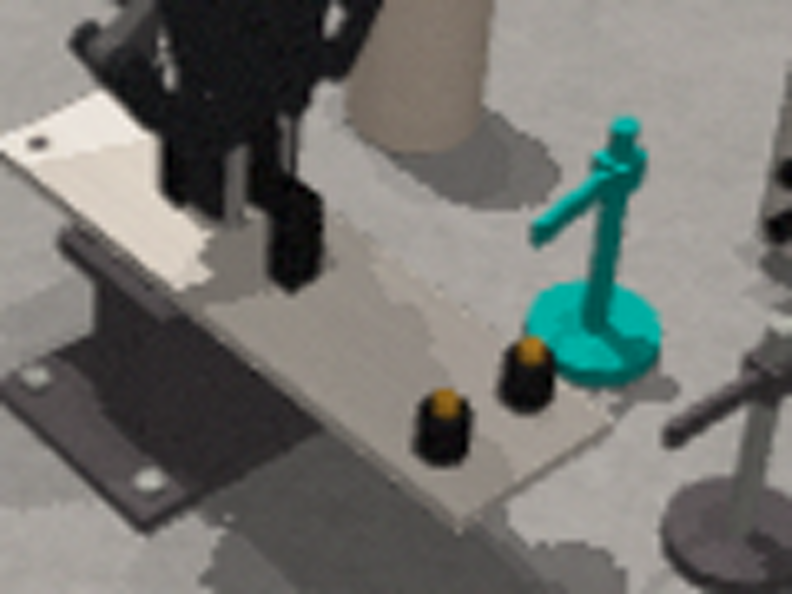

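The plate is flat on the stand with its front upper edge running from (455,520) to (612,421) in the crop. The blade's end face is around (676,437). I'll compute the remaining gap along the stand's x.

Run:
```python
from h import *
px=lambda u,v:(250+(u+.5)/6.6-.5,170+(v+.5)/6.6-.5)
F=np.array([ray("side",*px(u,v),88)[:2] for u,v in[(455,520),(612,421)]])
T=ray("side",*px(676,437),84)[:2];T2=ray("side",*px(671,428),89)[:2]
for a in(-86.5,-87.5,-88.5):
    r=np.radians(a);X=np.array([np.cos(r),np.sin(r)]);Y=np.array([-X[1],X[0]])
    print(a,"front",(F@X).round(1),"tip",(T@X).round(1),(T2@X).round(1),"y",(F@Y).round(1),T@Y)
g=cv2.GaussianBlur(cv2.cvtColor(cv2.imread("pics/s6.png"),6),(3,3),0)
# predicted TCP-based front: TCP + 145.5
print(F,T,sensors.read_state()["eef_pos"])
# terminals brass tops z=8+18+80
o=cv2.imread("pics/s6.png").astype(int);m=((o[:,:,2]-o[:,:,0]>60)&(np.mgrid[:420,:560][0]>215)&(np.mgrid[:420,:560][1]<340)&(np.mgrid[:420,:560][1]>305)&(np.mgrid[:420,:560][0]<245)).astype(np.uint8)
n,l,s,c=cv2.connectedComponentsWithStats(m);print(s,c)
t=cv2.imread("pics/t6.png");A=cv2.resize(t[140:215,270:345],(0,0),fx=7,fy=7,interpolation=2);cv2.imwrite("pics/c7.png",A)
```

```text
-86.5 front [249.7 251.3] tip 266.9 266.1 y [534.5 604.1] 617.7957520345677
-87.5 front [240.3 240.7] tip 256.1 255.3 y [538.8 608.4] 622.3600404325776
-88.5 front [230.9 230. ] tip 245.2 244.5 y [542.9 612.5] 626.7347519333347
[[ 548.74246782 -216.56055336]
 [ 618.32297569 -213.9121807 ]] [ 632.93846337 -228.70577455] [579.13404763 -70.98318586 101.39275539]
[[     0      0    560    420 235175]
 [   329    221      3      4     12]
 [   316    229      4      4     13]] [[279.49534177 209.49817795]
 [330.         222.5       ]
 [317.15384615 230.46153846]]
```

View pics/c7.png

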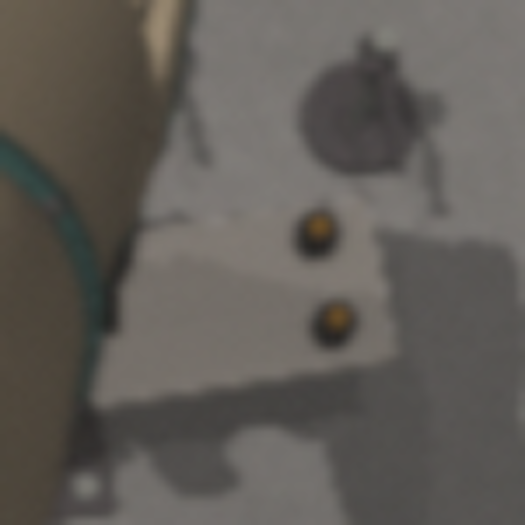

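The top crop shows the front edge parallel to the pointer line, with the terminals at (318,235) and (337,322). The remaining gap is about 15 mm, so I slide that far and re-check.

```bash
python3 -m inch '[[[-0.2,0,0,0],[-0.5,0,0,0],[-0.8,0,0,0],[-1.1,0,0,0],[-1.3,0,0,0],[-1.5,0,0,0],[-1.5,0,0,0],[-1.5,0,0,0]]]'
python3 - <<'E'
from h import *
b=get_image("side");cv2.imwrite("pics/s8.png",b)
B=cv2.resize(b[170:260,250:370],(0,0),fx=6.6,fy=6.6,interpolation=2);cv2.imwrite("pics/c8.png",B)
s=sensors.read_state();print(s["force"],s["torque"])
E
```

```text
clock: 11.43
eef_pos: [579.8, -85.9, 101.3]
tool_rot: [3.14, -0.002, 1.622]
force: [0.1, 3.7, 5.4]
width: 12.6
gripper_force: 59.3
[0.16362943 3.27311398 5.46412832] [0.80397255 0.02197569 0.02096317]
```

View pics/c8.png

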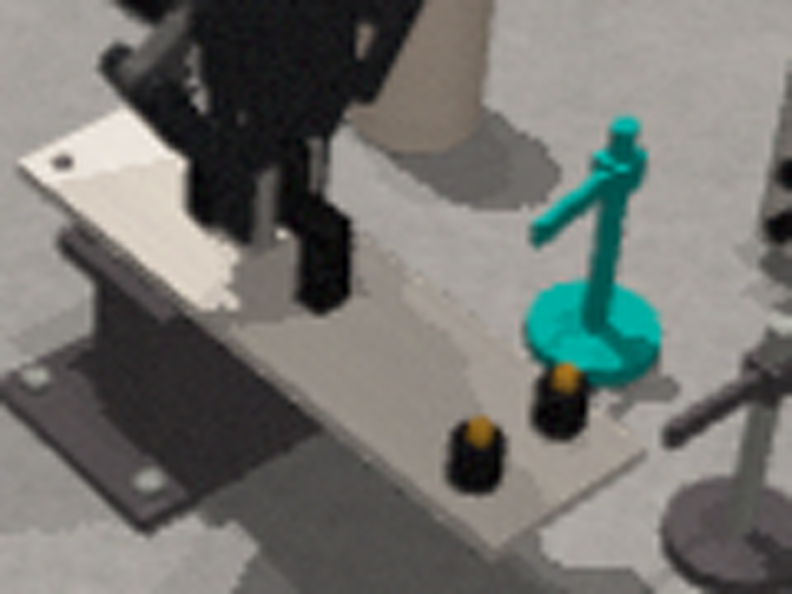

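The front upper edge now runs from (490,548) to (645,453) in the crop, in line with the blade tip at (676,437). I'll check this numerically.

Run:
```python
from h import *
px=lambda u,v:(250+(u+.5)/6.6-.5,170+(v+.5)/6.6-.5)
F=np.array([ray("side",*px(u,v),88)[:2] for u,v in[(490,548),(645,453)]])
T=ray("side",*px(676,437),84)[:2]
for a in(-86.5,-87.5,-88.5):
    r=np.radians(a);X=np.array([np.cos(r),np.sin(r)]);print(a,(F@X).round(1),(T@X).round(1))
g=cv2.cvtColor(cv2.imread("pics/s8.png"),6)
# sub-pixel front upper edge: for columns, strongest downward change around the predicted line
E=[]
for u in range(328,347):
    v0=170+(548+(453-548)*((u-250+.5)*6.6-490)/155)/6.6
    v=np.arange(int(v0)-4,int(v0)+6);c=g[v,u].astype(int)
    print(u,round(v0,1),v[0],c)
```

```text
-86.5 [264.7 267.7] 266.9
-87.5 [255.4 257.2] 256.1
-88.5 [245.9 246.6] 245.2
328 250.4 246 [137 137 135 137 131 112 111 108  90  90]
329 249.8 245 [137 138 139 138 139 112 108 111 114 106]
330 249.2 245 [137 137 139 137 122 109 111 110 111 110]
331 248.6 244 [137 139 137 134 132 113 128 112 111 110]
332 248.0 243 [154 151 150 139 140 111 116 162 156 153]
333 247.4 243 [156 155 154 145 124 110 135 166 167 164]
334 246.7 242 [156 158 157 152 137 115 136 162 168 170]
335 246.1 242 [155 157 159 159 114 115 162 167 170 172]
336 245.5 241 [155 156 158 158 129 112 136 170 169 169]
337 244.9 240 [156 154 155 155 141 116 136 162 169 169]
338 244.3 240 [154 155 156 161 115 115 164 167 166 170]
339 243.7 239 [156 157 155 156 127 113 135 167 167 164]
340 243.1 239 [157 154 154 149 115 135 161 168 166 164]
341 242.5 238 [159 156 156 155 119 118 159 167 168 168]
342 241.8 237 [156 160 158 157 130 113 136 165 166 166]
343 241.2 237 [156 157 159 151 116 133 159 165 165 163]
344 240.6 236 [157 156 155 158 118 116 158 163 162 163]
345 240.0 236 [160 158 156 130 111 136 166 166 163 162]
346 239.4 235 [162 162 158 150 117 135 160 166 167 161]
```

Run:
```python
from h import *
g=cv2.cvtColor(cv2.imread("pics/s8.png"),6).astype(float)
an=lambda d:np.degrees(np.arctan2(d[1],d[0]))
# plate front edge: crossing of 135 (top face ~156 -> edge face ~112)
E=[]
for u in range(333,347):
    v0=int(round(248.6-.62*(u-331)))
    for v in range(v0-4,v0+4):
        if g[v,u]>135>=g[v+1,u]: E.append((u,v+(g[v,u]-135)/(g[v,u]-g[v+1,u])));break
F=np.array([ray("side",*e,88)[:2] for e in E])
# blade top face: upper boundary crossing 128 (bg 160 -> top 90), lower crossing 60 (90 -> 42), per column
U=[];L=[]
for u in range(352,359):
    c=g[224:240,u]
    i=next(k for k in range(15) if c[k]>125>=c[k+1]);U.append((u,224+i+(c[i]-125)/(c[i]-c[i+1])))
    j=next(k for k in range(i,15) if c[k]>62>=c[k+1]);L.append((u,224+j+(c[j]-62)/(c[j]-c[j+1])))
Uw=np.array([ray("side",*e,89)[:2] for e in U]);Lw=np.array([ray("side",*e,89)[:2] for e in L])
for n,P in(("front",F),("bladeU",Uw),("bladeL",Lw)):
    d=np.linalg.svd(P-P.mean(0))[2][0];print(n,P.mean(0).round(1),"ang",(an(d)%180).round(2))
r=np.radians(-87.5);X=np.array([np.cos(r),np.sin(r)]);print((F@X).mean(),(F@X).std(),(Uw@X).mean(),(Lw@X).mean())
```

```text
front [ 594.7 -229.9] ang 2.13
bladeU [ 646.5 -223.3] ang 3.68
bladeL [ 640.5 -229.2] ang 2.76
255.66283405133453 0.2688912367173162 251.29919521088036 256.8828277988643
```

```bash
python3 -m inch '[[[0,0,0,0],[0,0,0,0],[0,0,0,0],[0,0,0,0]]]'; python3 -c "
from cell import order
print(order.finish_job())"
```

```text
clock: 11.82
eef_pos: [579.8, -85.9, 101.3]
tool_rot: [3.14, -0.002, 1.622]
force: [-1.0, 3.0, 4.9]
width: 12.9
gripper_force: 59.3
the job is handed in; nothing more can be done
None
```

I handed the job in at 11.8 s with the arm holding the plate flat and still on the stand, its front edge within about 2 mm of the pointer tip by camera; it was first set down there centred and balanced by itself, and no verdict came back.

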